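# Make up two column-change kits at the chromatography bench

## Task

Make up the two column-change kits from the stock on the bench. The tray with two pockets gets the short column, lying flat in the long pocket, and the tall bottle, standing in the square pocket; the tray with three pockets gets the long column, lying flat in the long pocket, the wide jar in the large square pocket and the small vial in the small square pocket. Keep the glassware upright all the time, leave the beaker and the wrench where they are, and let go of everything at the end.

Things in the scene. Friction and masses are not known exactly. Their poses are not given: they have to be found in the camera images.
- tray_two: Fixed white tray, 176 (x) x 160 (y) x 10 mm high, grey pocket floors 4 mm above the bench, pockets 6 mm deep. Origin: centre of the underside; z up. Long pocket 160 (x) x 54 mm (y) centred at x = 0, y = +45 mm. One square pocket 80 x 80 mm centred at x = 0, y = -32 mm. Two pockets in all.
- tray_three: Fixed white tray, 176 (x) x 160 (y) x 10 mm high, grey pocket floors 4 mm above the bench, pockets 6 mm deep. Origin: centre of the underside; z up. Long pocket 160 (x) x 54 mm (y) centred at x = 0, y = +45 mm. Large square pocket 80 x 80 mm centred at x = -34, y = -32 mm; small square pocket 52 x 52 mm centred at x = +48, y = -32 mm. Three pockets in all.
- long_column_center (a point): Loose steel chromatography column lying on its side, 120 mm long (its x axis): a tube of 20 mm diameter with a square end fitting 26 x 26 mm and 16 mm long at each end, resting on the flats of the fittings. About 240 g. Point: its centre, 13 mm above what it rests on.
- short_column_center (a point): Loose steel chromatography column lying on its side, 80 mm long (its x axis): a tube of 20 mm diameter with a square end fitting 26 x 26 mm and 16 mm long at each end, resting on the flats of the fittings. About 160 g. Point: its centre, 13 mm above what it rests on.
- tall_bottle_center (a point): Loose upright amber glass bottle, 95 mm tall: round body of 54 mm diameter up to 60 mm, sloping shoulder, then a white screw cap of 34 mm diameter from 74 mm to the top. About 200 g. Point: on its axis, half-way up, 47.5 mm above its underside; z up.
- wide_jar_center (a point): Loose upright amber glass jar, 48 mm tall: body of 56 mm diameter up to 32 mm, white lid of 58 mm diameter from there to the top. About 140 g. Point: on its axis, half-way up, 24 mm above its underside; z up.
- small_vial_center (a point): Loose upright amber glass vial, 58 mm tall: body of 28 mm diameter up to 42 mm, white cap of 24 mm diameter from 45 mm to the top. About 50 g. Point: on its axis, half-way up, 29 mm above its underside; z up.
- beaker_center (a point): Bystander, loose, not to be moved: open clear glass beaker, 60 mm across the rim, 62 mm tall. Point: on its axis, half-way up.
- wrench_center (a point): Bystander, loose, not to be moved: flat steel wrench 130 mm long lying on the bench along its x axis. Point: near its middle, 4 mm above the bench.
Not all that is in view belongs to the job. Leave any green, purple or yellow look-alike of the part that bears short_column_center alone.

How it is judged:
By the outcome, as a careful person would: the job done as asked, in the order asked, and still so for the second after the job is handed in, with the robot touching nothing.
It also fails if it takes over 136 s, if anything falls off the work surface, if the arm or the gripper's body presses on something with over 40 N, if the wrist force passes 120 N, or if a joint passes its speed limit or range.

## Robot

A 6-joint arm with a two-finger parallel gripper is mounted at the origin on the work surface. World frame = base frame: x ahead of the robot, y to its left, z up, the work surface at z = 0. Lengths are in m, angles in rad, forces in N, time in s.
With the tool pointing down it reaches from about 0.35 to 0.875 m from the base axis. Payload 4.2 kg.
Tool frame: the origin (TCP) lies between the finger pads; the fingertips stand 14 mm ahead of it and the grasp point (between the pads) lies 5 mm behind it (ctrl.nose_length is the distance from the TCP to the fingertips, in m); z points along the fingers, y is the direction in which the jaws open and shut (so a half turn about z gives the same grasp; the last joint's range is limited). The gripper opens to 85 mm and grips with 20 to 120 N. Pads are 22 mm wide; open, the fingers measure 114 mm over their backs; the gripper's body (76 mm by 85 mm) begins 54 mm behind the grasp point. The pads swing forward as they close: fully open they stand 13 mm farther back than shut.
Start: joints at [1.575, 0.385, 0.008, 0, -1.194, -0.259], TCP at [0.158, 0.605, 0.245] pointing down, gripper open.
Joint ranges: [-3.14, 3.14], [-1.21, 2.06], [-1.07, 1.41], [-3.16, 2.05], [-2.99, -0.16], [-3.1, 3.1]. Speed limits (rad/s): [2.79, 2.79, 3.14, 3.14, 3.14, 3.14].

## Interface

Orientations are given as a rotation vector (axis times angle).
In Python, from rig import readout, read_camera, workorder, ctrl gives the robot as it stands.
- The arm moves only by the shell command python3 -m handwheel 'ROWS'. ROWS is JSON, a list of rows, each a list of 7 numbers: the shift along the tool's x, y, z in mm, then the turn, a rotation vector about the tool's x, y, z in rad, then the gripper's target within -1 to 1 (fully open at 1, half-way at 0, shut at -1). In form: [[tx, ty, tz, rx, ry, rz, grip], ...]. A call has 1 to 20 rows; each row is the pose to reach, as a shift and turn from the pose commanded when the call began, along the tool's axes at that moment; what a row does not reach only later rows make up. A row lasts 1/8 s, in which the tool goes at most 62.5 mm and 10.7 degrees, less where a joint would pass 70% of its speed; a pose out of reach is approached as far as the arm can. A call with a gripper value outside its range is refused whole. The fingers move at their own pace and stop on an object; the grip force is fixed at half the most. Time passes only in rows, so rows that repeat a pose let the fingers close. It gives the time, the measured TCP pose, the force and the opening at its end, in the units of the state.
- readout.state(): the state, without advancing time (a new reading comes with each control period).
- read_camera(name): name is "scene" or "top"; returns a dict with "frame" (384x512x3 uint8, blue, green, red), "intrinsics" (3x3 intrinsics, pixels), "extrinsics" (4x4, takes a point from world to camera coordinates). Camera axes: x right, y down, z forward; pixel columns grow to the right and rows downward; lengths in m; the calibration is good to about 2 mm. A picture is of the moment at which its call begins. There is no depth.
- workorder.hand_in(): hands the job in, once; it reports no verdict.
The state is a dict: "t": time; "q": joint angles; "dq": joint speeds; "joint_efforts": joint torques, N m; "ee_pos": TCP position; "tool_rot": TCP orientation; "contact_force": force on the tool from outside, world axes, zero at the start; "torque": the same for the moment, N m; "grip_width": finger opening in m.
Only numpy, scipy, OpenCV 4.12 (cv2) and the standard library are available. Lean on these libraries where they do the work, as an engineer would, in place of code of your own. Each camera call takes 0.05 s, during which the arm holds its last target.

## Working session

There is one attempt and no reset: what is moved stays moved. The work goes in short steps, Python scripts to look and compute and a shell command to move; the robot and the scene stay as the last step left them, time stands still between calls to the robot, and variables do not carry over. Pictures are saved under pics/ and viewed, and the job is handed in when it is done.

```bash
ls; mkdir -p pics; python3 - <<'E'
from rig import readout, read_camera, workorder, ctrl
import cv2
print(readout.state()); print(ctrl.nose_length)
for n in("scene","top"):
    c=read_camera(n); cv2.imwrite(f"pics/{n}0.png",c["frame"]); print(c["intrinsics"],c["extrinsics"])
E
```

```text
pics
{'t': 0.0, 'q': array([ 1.57461792e+00,  3.85606461e-01,  6.60886750e-03, -5.12518803e-04,
       -1.19399968e+00, -2.58597210e-01]), 'dq': array([-2.87493492e-04,  4.16194387e-04,  7.71988627e-04, -9.20071983e-04,
        1.75729741e-03,  9.75359482e-05]), 'joint_efforts': array([-6.30422733e-05, -3.92282724e+01,  1.88398755e+01,  4.18608651e+00,
       -4.68423881e-03,  4.50082553e-06]), 'ee_pos': array([0.15735658, 0.60428927, 0.24418278]), 'tool_rot': array([ 3.11387286e+00, -3.99128383e-01, -2.89299009e-04]), 'contact_force': array([ 0.3278612 ,  0.50154942, -0.84565056]), 'torque': array([ 0.02228133,  0.04788449, -0.02751677]), 'grip_width': 0.08556978905730961}
0.014
[[394.11954895   0.         254.62270303]
 [  0.         394.11954895 192.62722099]
 [  0.           0.           1.        ]] [[ 0.64708647  0.76229851 -0.01341972 -0.31116309]
 [ 0.52993327 -0.4623555  -0.71091358 -0.22106515]
 [-0.54813304  0.452911   -0.70315133  1.16733063]
 [ 0.          0.          0.          1.        ]]
[[461.04620564   0.         248.24335783]
 [  0.         461.04620564 181.92699571]
 [  0.           0.           1.        ]] [[ 0.02020095 -0.99979506  0.00132585 -0.0245548 ]
 [-0.98921135 -0.02017952 -0.14509888  0.47497084]
 [ 0.14509589  0.00161959 -0.98941627  1.04729634]
 [ 0.          0.          0.          1.        ]]
```

View pics/scene0.png

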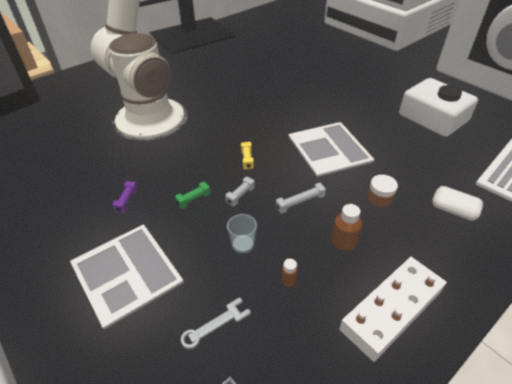

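View pics/top0.png

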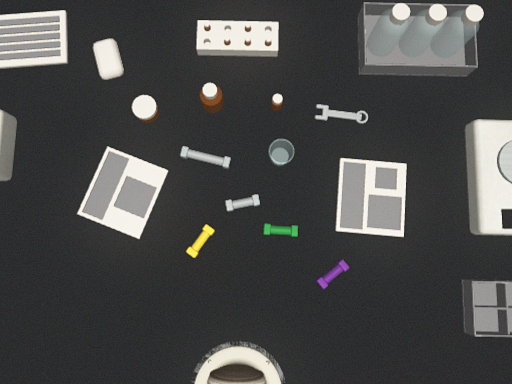

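```bash
cat > h.py <<'E'
import numpy as np, cv2
from rig import readout, read_camera
def cast(c,u,v,z):
    R=c["extrinsics"][:3,:3];t=c["extrinsics"][:3,3]
    o=-R.T@t; d=R.T@np.linalg.inv(c["intrinsics"])@np.array([u,v,1.])
    return o+d*(z-o[2])/d[2]
def proj(c,p):
    q=c["intrinsics"]@(c["extrinsics"][:3,:3]@np.array(p)+c["extrinsics"][:3,3]); return q[:2]/q[2]
def snap(name,n,scale=1,roi=None):
    c=read_camera(name);f=c["frame"]
    if roi: f=f[roi[1]:roi[3],roi[0]:roi[2]]
    if scale!=1:f=cv2.resize(f,None,fx=scale,fy=scale,interpolation=cv2.INTER_CUBIC)
    cv2.imwrite(f"pics/{n}.png",f);return c
E
python3 - <<'E'
from h import *
c=snap("top","crop1",3,(70,70,330,250))
f=c["frame"];hsv=cv2.cvtColor(f,cv2.COLOR_BGR2HSV)
m=((hsv[...,2]>75)).astype(np.uint8)
cs,_=cv2.findContours(m,cv2.RETR_EXTERNAL,cv2.CHAIN_APPROX_NONE)
for k in cs:
    if cv2.contourArea(k)<40: continue
    (x,y),(w,h),a=cv2.minAreaRect(k); print("rect",np.round([x,y,w,h,a],1),"mm@z13",np.round(1000*cast(c,x,y,.013)[:2]), "meanBGR",np.round(f[cv2.drawContours(m*0,[k],-1,1,-1)>0].mean(0)))
# s
c=snap("scene","crop2",2,(170,130,410,310))
E
```

```text
rect [238. 362.  42.  92.  90.] mm@z13 [66. -0.] meanBGR [145. 157. 162.]
rect [491.  308.5  40.   57.    0. ] mm@z13 [ 195. -580.] meanBGR [127. 128. 129.]
rect [332.7 273.8  12.2  34.9  50.4] mm@z13 [ 267. -216.] meanBGR [154.  67. 125.]
rect [200.  240.7  12.6  35.6  36.5] mm@z13 [337.  96.] meanBGR [ 72. 201. 222.]
rect [280.2 229.5  34.5  11.4   3.9] mm@z13 [367. -92.] meanBGR [ 80. 156.  63.]
rect [242.  202.3  11.8  34.5  78.3] mm@z13 [429.  -1.] meanBGR [176. 179. 175.]
rect [371.4 197.   70.   75.6   4.1] mm@z13 [ 448. -309.] meanBGR [181. 186. 189.]
rect [204.7 156.7  50.7  12.4  13.7] mm@z13 [538.  91.] meanBGR [169. 172. 169.]
rect [122.2 191.9  68.3  76.9  23.2] mm@z13 [448. 285.] meanBGR [188. 193. 196.]
rect [280.8 151.2  25.5  26.2  45. ] mm@z13 [555. -92.] meanBGR [129. 131. 119.]
rect [488. 177. 116.  46.  90.] mm@z13 [ 502. -590.] meanBGR [191. 200. 201.]
rect [  8.  144.5  16.   71.    0. ] mm@z13 [558. 569.] meanBGR [116. 123. 125.]
rect [341.  114.6  52.9  15.7   8.1] mm@z13 [ 650. -239.] meanBGR [171. 174. 170.]
rect [145.5 108.   29.   24.7  45. ] mm@z13 [657. 241.] meanBGR [195. 204. 211.]
rect [276.5 101.5  17.   11.   90. ] mm@z13 [680. -80.] meanBGR [140. 155. 171.]
rect [211.7  96.7  30.7  22.5  66.8] mm@z13 [689.  79.] meanBGR [101. 122. 149.]
rect [107.7  58.4  40.   25.5  76. ] mm@z13 [782. 341.] meanBGR [206. 215. 219.]
rect [237.  38.  36.  82.  90.] mm@z13 [843.  21.] meanBGR [197. 206. 212.]
rect [32.9 38.8 54.6 69.9 85.8] mm@z13 [830. 532.] meanBGR [178. 183. 186.]
rect [421.1  39.  122.8  72.7   1.3] mm@z13 [ 850. -441.] meanBGR [135. 137. 136.]
```

View pics/crop1.png

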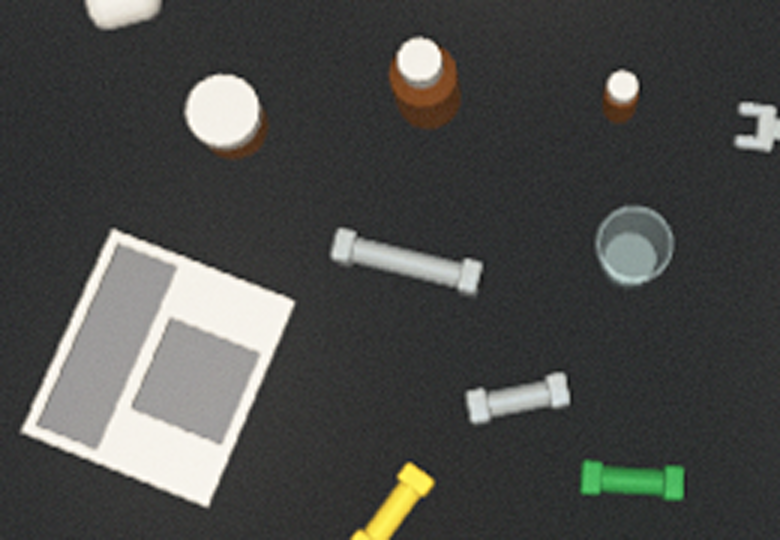

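View pics/crop2.png

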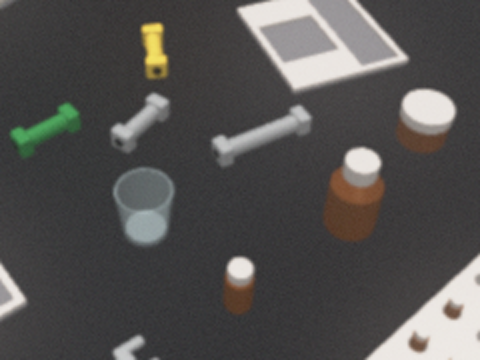

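The top view shows four short columns: grey (242,202), green (280,230), yellow (200,241) and purple (333,274). The grey one is the short steel column, because the coloured ones are the look-alikes, and the enlarged crop confirms it. The long column is at (205,157). tray_two is the left tray at (122,192) and tray_three is the right one at (371,197). Next I measure everything precisely.

```bash
cat > meas.py <<'E'
from h import *
def pockets(c,box):
    f=c["frame"];hsv=cv2.cvtColor(f,cv2.COLOR_BGR2HSV)
    m=np.zeros(f.shape[:2],np.uint8);x0,y0,x1,y1=box
    v=hsv[...,2]; m[y0:y1,x0:x1]=((v>105)&(v<195))[y0:y1,x0:x1]
    m=cv2.morphologyEx(m,cv2.MORPH_OPEN,np.ones((5,5)))
    out=[]
    for k in cv2.findContours(m,cv2.RETR_EXTERNAL,cv2.CHAIN_APPROX_NONE)[0]:
        if cv2.contourArea(k)<150: continue
        w=np.array([cast(c,*p[0],.006)[:2]*1000 for p in k],np.float32)
        out.append((cv2.minAreaRect(w)))
    return out
def blobs(c,box,z,lo=75,sat=60):
    f=c["frame"];hsv=cv2.cvtColor(f,cv2.COLOR_BGR2HSV)
    m=np.zeros(f.shape[:2],np.uint8);x0,y0,x1,y1=box
    m[y0:y1,x0:x1]=((hsv[...,2]>lo)&(hsv[...,1]<sat))[y0:y1,x0:x1]
    k=max(cv2.findContours(m,cv2.RETR_EXTERNAL,cv2.CHAIN_APPROX_NONE)[0],key=cv2.contourArea)
    w=np.array([cast(c,*p[0],z)[:2]*1000 for p in k],np.float32)
    M=cv2.moments(k)
    return np.round([M['m10']/M['m00'],M['m01']/M['m00']],1),np.round(cast(c,M['m10']/M['m00'],M['m01']/M['m00'],z)*1000,1),[np.round(a,1) for a in cv2.minAreaRect(w)],np.round(np.array(cv2.minEnclosingCircle(w)[1]),1)
E
python3 - <<'E'
from meas import *
c=read_camera("top");s=read_camera("scene")
for b in((75,140,172,242),(330,150,412,240)):
    for r in pockets(c,b): print("top pocket",[np.round(a,1) for a in r])
for b in((60,220,190,330),(280,115,380,180)):
    for r in pockets(s,b): print("scene pocket",[np.round(a,1) for a in r])
for b in((75,140,172,242),(330,150,412,240)): print("tray",blobs(c,b,.008)[1:3])
print("short",blobs(c,(220,190,265,215),.018)); print("long",blobs(c,(175,140,235,175),.018))
print("short s",blobs(s,(220,170,258,208),.014)); print("long s",blobs(s,(270,180,330,215),.014))
for n,b,z in(("bottle",(195,75,230,120),.095),("jar",(125,88,165,128),.048),("vial",(265,88,290,112),.058)):
    print(n,blobs(c,b,z,165,45))
for n,b,z in(("bottle",(335,200,368,222),.087),("jar",(365,172,402,200),.046),("vial",(280,255,300,275),.053)):
    print(n,blobs(s,b,z,150,45))
E
```

```text
top pocket [array([439.1, 256.7]), array([79.2, 77.9]), np.float64(69.6)]
top pocket [array([465.8, 329.3]), array([ 53.1, 159. ]), np.float64(69.5)]
top pocket [array([ 414. , -340.7]), array([79.6, 78.2]), np.float64(86.2)]
top pocket [array([ 496.1, -345.9]), array([50.6, 49.7]), np.float64(88.5)]
top pocket [array([ 453.5, -265.7]), array([ 53., 159.]), np.float64(86.1)]
scene pocket [array([ 491.6, -342.3]), array([50.7, 51. ]), np.float64(85.4)]
scene pocket [array([ 409.3, -337.1]), array([79.7, 78.6]), np.float64(86.0)]
scene pocket [array([ 448.7, -261.8]), array([ 53.2, 159.1]), np.float64(86.1)]
scene pocket [array([433.6, 262.2]), array([78.9, 78.6]), np.float64(69.3)]
scene pocket [array([460.3, 334.9]), array([ 52.2, 158.9]), np.float64(69.4)]
tray (array([448.2, 286. ,   8. ]), [array([449.6, 286. ]), array([164.7, 179.5]), np.float64(69.5)])
tray (array([ 448.5, -309.4,    8. ]), [array([ 450. , -309.4]), array([164.3, 180.2]), np.float64(86.1)])
short (array([242.1, 202.4]), array([428.4,  -1.4,  18. ]), [array([428.8,  -1.3]), array([28.9, 81.7]), np.float64(12.2)],
[... 611 characters left out ...]
ar (array([143.7, 106.4]), array([649.6, 236.8,  48. ]), [array([649.4, 237.3]), array([56.9, 54.6]), np.float64(2.8)], np.float64(29.2))
vial (array([277.3,  98.3]), array([672.6, -79.5,  58. ]), [array([672.2, -79.9]), array([22.1, 21.2]), np.float64(0.7)], np.float64(12.0))
bottle (array([350.8, 210.7]), array([674.9,  84.9,  87. ]), [array([674.7,  85.2]), array([33.6, 37.1]), np.float64(7.8)], np.float64(19.6))
jar (array([383.8, 183.8]), array([649.8, 238.8,  46. ]), [array([649.8, 239.3]), array([57.1, 62.6]), np.float64(36.8)], np.float64(32.4))
vial (array([289.8, 264.2]), array([671.6, -75.9,  53. ]), [array([672.2, -75.8]), array([22.2, 24.6]), np.float64(46.6)], np.float64(13.0))
```

```bash
cat > go.py <<'E'
import sys,numpy as np
from scipy.spatial.transform import Rotation as R
from rig import readout
# go.py x y z(mm, TCP) yaw(deg of tool x axis, mod 180)
s=readout.state(); r=R.from_rotvec(s["tool_rot"]).as_matrix()
p=np.array(s["ee_pos"])*1000
yaw=np.degrees(np.arctan2(r[1,0],r[0,0]))
print("t",round(s["t"],2),"pos",p.round(1),"yaw",round(yaw,1),"tilt",np.degrees(np.arccos(-r[2,2])).round(2),"w",round(s["grip_width"]*1000,1),"F",s["contact_force"].round(1),"q",s["q"].round(2))
if len(sys.argv)>3:
    t=np.array([float(a) for a in sys.argv[1:4]]); y=float(sys.argv[4]) if len(sys.argv)>4 else yaw
    d=(y-yaw+90)%180-90
    T=R.from_euler("z",d,degrees=True).as_matrix()@R.from_euler("z",yaw,degrees=True).as_matrix()@np.diag([1,-1,-1.])
    print("shift",(r.T@(t-p)).round(1),"turn",R.from_matrix(r.T@T).as_rotvec().round(3),"dyaw",round(d,1), "dist",np.linalg.norm(t-p).round())
E
python3 go.py 427.3 -0.3 120 102.2
```

```text
t 0.3 pos [157.4 604.7 244.9] yaw -14.6 tilt 0.04 w 85.4 F [0.1 0.1 0.5] q [ 1.57  0.39  0.01 -0.   -1.19 -0.26]
shift [413.6 517.3 125.3] turn [ 1.000e-03 -0.000e+00  1.103e+00] dyaw -63.2 dist 674.0
```

```bash
python3 -m handwheel '[[414,517,60,0,0,1.103,1],[414,517,60,0,0,1.103,1],[414,517,60,0,0,1.103,1],[414,517,60,0,0,1.103,1],[414,517,60,0,0,1.103,1],[414,517,60,0,0,1.103,1],[414,517,60,0,0,1.103,1],[414,517,60,0,0,1.103,1],[414,517,60,0,0,1.103,1],[414,517,60,0,0,1.103,1],[414,517,60,0,0,1.103,1],[414,517,60,0,0,1.103,1],[414,517,125,0,0,1.103,1],[414,517,125,0,0,1.103,1],[414,517,125,0,0,1.103,1],[414,517,125,0,0,1.103,1]]'; python3 go.py 427.3 -0.3 20 102.2
python3 -c "
from h import *
snap('top','t1',2,(150,120,350,300))"
```

```text
t: 2.3
ee_pos: [0.4292, 0.001, 0.1223]
tool_rot: [-2.444, 1.969, -0.004]
contact_force: [-0.9, 0.2, 0.7]
grip_width: 0.0857
t 2.3 pos [429.2   1.  122.3] yaw -77.7 tilt 0.24 w 85.7 F [-0.9  0.2  0.7] q [ 0.38  0.2  -0.63  0.   -0.75 -0.17]
shift [  0.9   2.6 102.3] turn [-0.004  0.     0.002] dyaw -0.1 dist 102.0
```

View pics/t1.png

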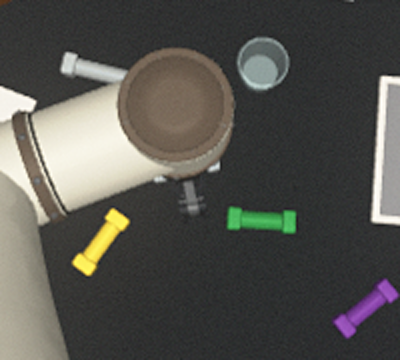

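The arm hides most of the short column from above, with one finger showing at about (245,220), clear of the green column. I go down.

```bash
python3 -m handwheel '[[1,2,50,0,0,0,1],[1,2,85,0,0,0,1],[1,2,85,0,0,0,1]]'; python3 go.py 427.3 -0.3 20 102.2
python3 -c "
from h import *
snap('scene','s1',4,(190,150,300,230))"
```

```text
t: 2.72
ee_pos: [0.4252, -0.0015, 0.0346]
tool_rot: [2.443, -1.97, -0.003]
contact_force: [-0.2, 0.6, 0.9]
grip_width: 0.0853
t 2.73 pos [425.2  -1.5  34.6] yaw -77.8 tilt 0.22 w 85.3 F [-0.2  0.6  0.9] q [ 0.38  0.36 -0.73  0.   -0.49 -0.17]
shift [-0.7 -2.3 14.6] turn [ 0.004 -0.001  0.   ] dyaw -0.0 dist 15.0
```

View pics/s1.png

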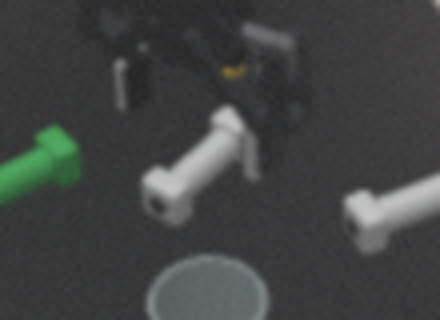

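```bash
python3 -c "
from h import *
c=read_camera('scene')
print(proj(c,[.425,-.0015,.033]),proj(c,[.427,0,.013]), proj(c,[.427-.0425*.977,-.009,.033]),proj(c,[.427+.0425*.977,.009,.033]))"; python3 go.py 427.3 -0.3 20
```

```text
[238.28739912 184.57155223] [239.68265464 190.9104473 ] [225.32999814 177.31376169] [253.9282387 192.4499975]
t 2.83 pos [427.3  -0.8  36.6] yaw -77.7 tilt 0.13 w 85.4 F [ 0.2 -0.4  0.4] q [ 0.38  0.35 -0.72  0.   -0.49 -0.17]
shift [-0.5 -0.1 16.6] turn [-0.002  0.    -0.   ] dyaw 0.0 dist 17.0
```

```bash
python3 -m handwheel '[[0,0,16,0,0,0,1],[0,0,16,0,0,0,-1],[0,0,16,0,0,0,-1],[0,0,16,0,0,0,-1],[0,0,16,0,0,0,-1],[0,0,16,0,0,0,-1],[0,0,16,0,0,0,-1]]'; python3 go.py 427.3 -0.3 20
```

```text
t: 3.7
ee_pos: [0.4269, -0.001, 0.0203]
tool_rot: [-2.444, 1.971, -0.002]
contact_force: [-1.2, 1.3, 7.0]
grip_width: 0.0176
t 3.7 pos [426.9  -1.   20.3] yaw -77.8 tilt 0.12 w 17.6 F [-1.2  1.3  7. ] q [ 0.38  0.39 -0.74  0.   -0.45 -0.17]
shift [-0.6 -0.5  0.3] turn [-0.002  0.    -0.   ] dyaw 0.0 dist 1.0
```

```bash
python3 -m handwheel '[[0,0,0,0,0,0,-1],[0,0,0,0,0,0,-1]]'; python3 -c "
from h import *
snap('scene','s2',4,(190,150,300,230))"
```

```text
t: 3.95
ee_pos: [0.4269, -0.001, 0.0203]
tool_rot: [-2.444, 1.971, -0.002]
contact_force: [-1.5, 0.6, 7.3]
grip_width: 0.0174
```

View pics/s2.png

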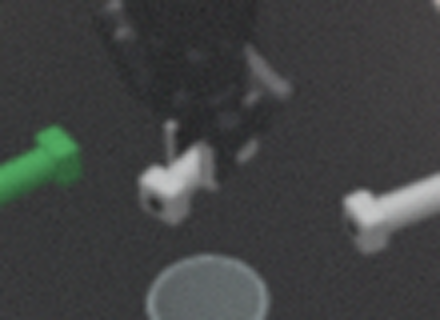

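```bash
python3 -m handwheel '[[0,0,-20,0,0,0,-1],[0,0,-60,0,0,0,-1],[0,0,-60,0,0,0,-1],[0,0,-60,0,0,0,-1]]'; python3 -c "
from h import *
snap('scene','s3',4,(190,130,300,230))"; python3 go.py 463 332 120 -20.5
```

```text
t: 4.5
ee_pos: [0.4254, -0.0014, 0.079]
tool_rot: [2.444, -1.973, -0.001]
contact_force: [-0.3, -0.2, -2.5]
grip_width: 0.0178
t 4.55 pos [425.1  -1.6  78.5] yaw -77.8 tilt 0.12 w 17.7 F [ 0.6 -0.2 -2.4] q [ 0.38  0.27 -0.68 -0.   -0.62 -0.17]
shift [-318.1 -107.3  -41.7] turn [ 0.002  0.001 -1.   ] dyaw 57.3 dist 338.0
```

View pics/s3.png

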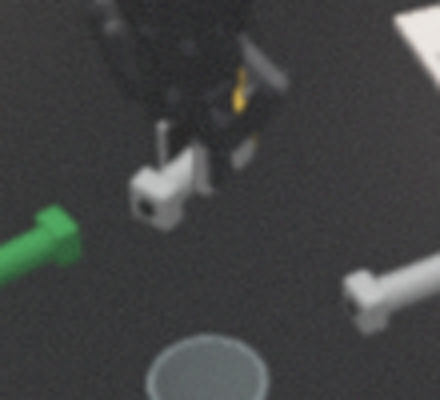

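```bash
python3 -m handwheel '[[-318,-107,-40,0,0,-1,-1],[-318,-107,-40,0,0,-1,-1],[-318,-107,-40,0,0,-1,-1],[-318,-107,-40,0,0,-1,-1],[-318,-107,-40,0,0,-1,-1],[-318,-107,-40,0,0,-1,-1],[-318,-107,-40,0,0,-1,-1],[-318,-107,-40,0,0,-1,-1],[-318,-107,-40,0,0,-1,-1],[-318,-107,-40,0,0,-1,-1]]'; python3 go.py 463 332 45 -20.5
```

```text
t: 5.8
ee_pos: [0.4634, 0.3312, 0.1192]
tool_rot: [3.091, -0.561, -0.0]
contact_force: [-0.0, 0.0, -0.7]
grip_width: 0.0178
t 5.8 pos [463.4 331.2 119.2] yaw -20.6 tilt 0.03 w 17.8 F [-0.   0.  -0.7] q [ 0.9   0.41 -0.3  -0.   -0.86  0.31]
shift [-0.7 -0.6 74.2] turn [ 0.     0.    -0.001] dyaw 0.1 dist 74.0
```

```bash
python3 -m handwheel '[[0,0,50,0,0,0,-1],[0,0,75,0,0,0,-1],[0,0,75,0,0,0,-1],[0,0,75,0,0,0,-1]]'; python3 -c "
from h import *
snap('scene','s4',4,(280,100,400,200)); snap('top','t4',3,(70,130,250,260))"; python3 go.py 463 332 25 -20.5
```

```text
t: 6.3
ee_pos: [0.4643, 0.3327, 0.0456]
tool_rot: [-3.09, 0.559, -0.002]
contact_force: [0.2, 0.7, -1.6]
grip_width: 0.0178
t 6.4 pos [464.3 333.   46. ] yaw -20.5 tilt 0.19 w 17.5 F [ 0.2  0.5 -2.2] q [ 0.91  0.51 -0.36  0.   -0.69  0.31]
shift [-0.9  1.4 21. ] turn [-0.003 -0.001  0.   ] dyaw -0.0 dist 21.0
```

View pics/s4.png

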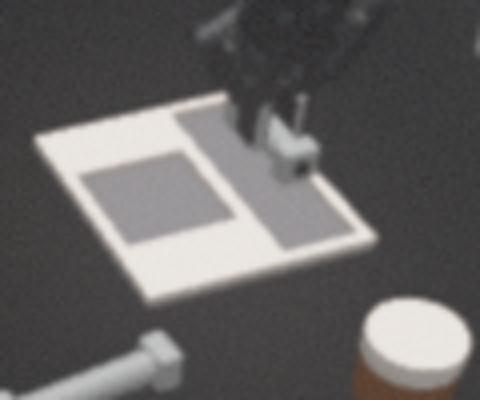

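View pics/t4.png

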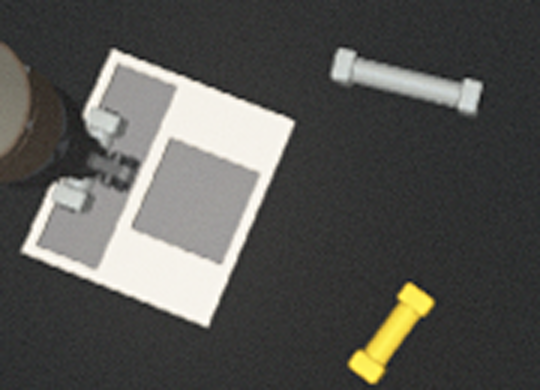

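```bash
python3 -c "
from h import *
c=read_camera('top')
for u,v in((104,122),(70,197),(87,160)): print(cast(c,70+u/3,130+v/3,.048)*1000)
s=read_camera('scene')
print(proj(s,[.463,.332,.03]),proj(c,[.463,.332,.048]))"
```

```text
[493.06020659 319.32861184  48.        ]
[434.10680398 341.62860349  48.        ]
[463.07648696 330.49691046  48.        ]
[345.75039007 135.73423181] [ 98.34909313 183.35292214]
```

```bash
python3 -m handwheel '[[1,1,12,0,0,0,-1],[1,1,19,0,0,0,-1],[1,1,22,0,0,0,-1],[1,1,22,0,0,0,-1]]'; python3 go.py 463 332 24 -20.5
```

```text
t: 7.0
ee_pos: [0.4637, 0.3304, 0.0243]
tool_rot: [3.09, -0.557, -0.0]
contact_force: [-5.3, -3.4, 14.8]
grip_width: 0.0174
t 7.0 pos [463.7 330.4  24.3] yaw -20.4 tilt 0.1 w 17.4 F [-5.3 -3.4 14.8] q [ 0.9   0.54 -0.38  0.   -0.65  0.31]
shift [-1.2 -1.2  0.3] turn [ 0.002 -0.     0.001] dyaw -0.1 dist 2.0
```

```bash
python3 -m handwheel '[[0,0,-1,0,0,0,-0.3],[0,0,-1,0,0,0,-0.2],[0,0,-1,0,0,0,-0.2],[0,0,-1,0,0,0,-0.2],[0,0,-40,0,0,0,0],[0,0,-90,0,0,0,1],[0,0,-90,0,0,0,1],[0,0,-90,0,0,0,1]]'; python3 go.py 676.5 80.5 130
```

```text
t: 8.0
ee_pos: [0.4637, 0.3306, 0.1121]
tool_rot: [3.091, -0.56, -0.001]
contact_force: [0.2, -0.8, -0.5]
grip_width: 0.0851
t 8.0 pos [463.7 330.6 112.1] yaw -20.5 tilt 0.03 w 85.1 F [ 0.2 -0.8 -0.5] q [ 0.9   0.42 -0.3  -0.   -0.84  0.31]
shift [287.  159.6 -18.1] turn [0. 0. 0.] dyaw 0.0 dist 329.0
```

```bash
python3 -m handwheel '[[0,0,-50,0,0,0,1],[287,160,-50,0,0,0,1],[287,160,-50,0,0,0,1],[287,160,-50,0,0,0,1],[287,160,-50,0,0,0,1],[287,160,-50,0,0,0,1],[287,160,-50,0,0,0,1],[287,160,-50,0,0,0,1],[287,160,-50,0,0,0,1],[287,160,-50,0,0,0,1],[287,160,-50,0,0,0,1],[287,160,-50,0,0,0,1]]'; python3 go.py 676.5 80.5 45
python3 - <<'E'
from meas import *
c=snap('top','t5',3,(70,130,250,260))
print(blobs(c,(75,140,172,242),.02))
E
```

```text
t: 9.5
ee_pos: [0.6766, 0.0812, 0.1626]
tool_rot: [-3.092, 0.557, -0.0]
contact_force: [0.4, 0.1, 1.0]
grip_width: 0.0855
t 9.5 pos [676.6  81.2 162.6] yaw -20.4 tilt 0.02 w 85.5 F [0.4 0.1 1. ] q [ 0.36  0.54  0.05 -0.   -1.08  0.86]
shift [1.000e-01 7.000e-01 1.176e+02] turn [-0. -0.  0.] dyaw 0.0 dist 118.0
(array([115.4, 180.9]), array([473.4, 301.1,  20. ]), [array([470.1, 285.9]), array([208.7, 221.6]), np.float64(4.3)], np.float64(131.1))
```

View pics/t5.png

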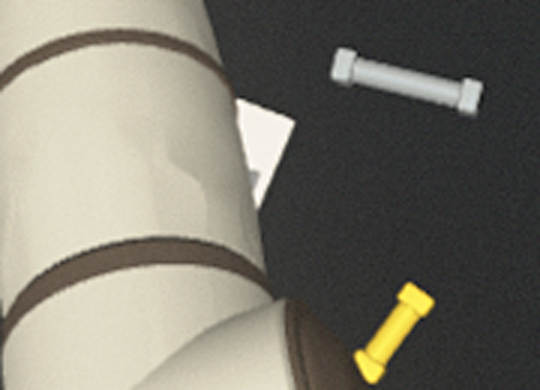

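The arm covers tray_two in the top view, so I check the bottle approach and the placed column from the scene camera.

```bash
python3 -m handwheel '[[0,1,60,0,0,0,1],[0,1,60,0,0,0,1]]';python3 -c "
from h import *
c=snap('scene','s5',4,(260,100,420,250))
print(proj(c,[.6765,.0805,.1]))"; python3 go.py 676.5 80.5 45
```

```text
t: 9.8
ee_pos: [0.6728, 0.0787, 0.0974]
tool_rot: [3.087, -0.56, -0.016]
contact_force: [0.1, 0.5, 0.9]
grip_width: 0.0853
[351.05877804 207.67742963]
t 9.85 pos [675.4  79.1 100.7] yaw -20.5 tilt 0.28 w 85.2 F [0.6 1.2 0.3] q [ 0.35  0.6  -0.02  0.   -0.96  0.86]
shift [ 0.8 -1.9 55.7] turn [0.003 0.003 0.   ] dyaw 0.0 dist 56.0
```

View pics/s5.png

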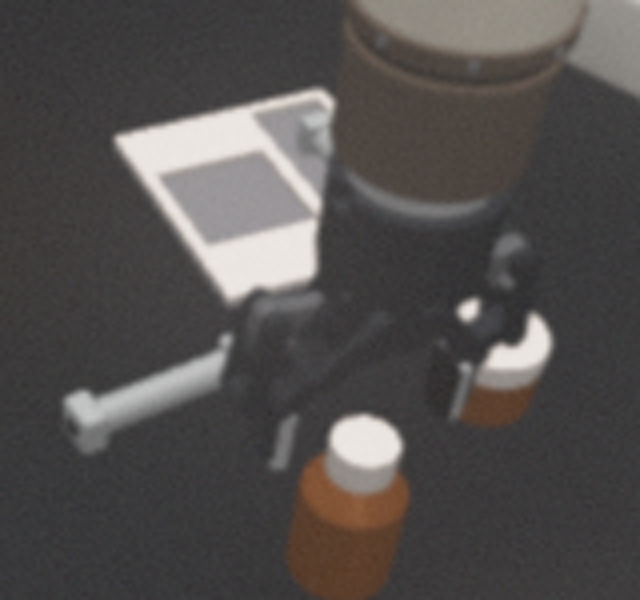

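The jaws are centred on the cap: the tips' midpoint is at about (353,210) and the cap at (351,210). The column is in the long pocket. Descend and grasp.

```bash
python3 -m handwheel '[[0,-1,20,0,0,0,1],[0,-1,40,0,0,0,1],[0,-1,56,0,0,0,1],[0,-1,56,0,0,0,1],[0,-1,56,0,0,0,-1],[0,-1,56,0,0,0,-1],[0,-1,56,0,0,0,-1],[0,-1,56,0,0,0,-1],[0,-1,56,0,0,0,-1]]'; python3 go.py 676.5 80.5 45
```

```text
t: 10.98
ee_pos: [0.678, 0.0807, 0.0482]
tool_rot: [-3.091, 0.558, -0.005]
contact_force: [0.1, 0.1, 6.5]
grip_width: 0.0519
t 10.97 pos [678.   80.7  48.2] yaw -20.5 tilt 0.18 w 51.9 F [0.1 0.1 6.5] q [ 0.36  0.66 -0.06  0.   -0.85  0.86]
shift [-1.3  0.7  3.2] turn [-0.001 -0.003  0.   ] dyaw 0.0 dist 4.0
```

```bash
python3 -m handwheel '[[0,0,-15,0,0,0,-1],[0,0,-60,0,0,0,-1],[0,0,-60,0,0,0,-1],[0,0,-60,0,0,0,-1]]'; python3 go.py 436.4 259.5 120 -20.5; python3 -c "
from h import *
c=snap('scene','s6',3,(260,100,460,280))"
```

```text
t: 11.48
ee_pos: [0.6759, 0.0805, 0.1057]
tool_rot: [-3.091, 0.56, 0.003]
contact_force: [-0.4, -0.3, -2.1]
grip_width: 0.052
t 11.47 pos [675.9  80.5 105.7] yaw -20.5 tilt 0.1 w 52.0 F [-0.4 -0.3 -2.1] q [ 0.36  0.59 -0.01 -0.   -0.97  0.86]
shift [-287.1  -83.6  -13.8] turn [ 0.     0.002 -0.001] dyaw 0.0 dist 299.0
```

View pics/s6.png

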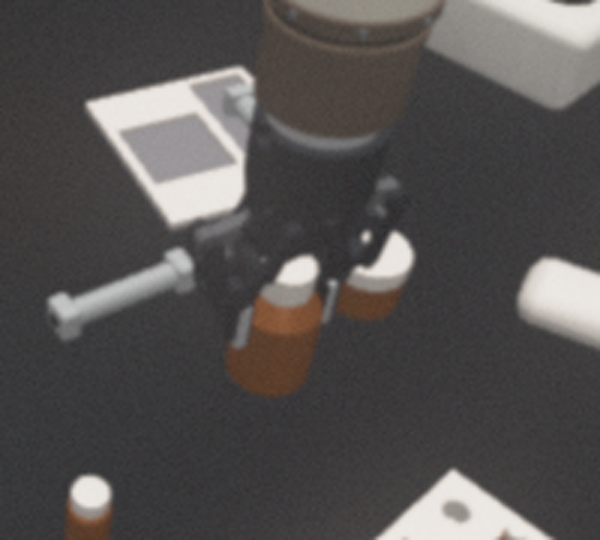

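```bash
python3 -m handwheel '[[-30,-9,-14,0,0,0,-1],[-75,-22,-14,0,0,0,-1],[-120,-35,-14,0,0,0,-1],[-165,-48,-14,0,0,0,-1],[-210,-61,-14,0,0,0,-1],[-250,-73,-14,0,0,0,-1],[-275,-80,-14,0,0,0,-1],[-287,-84,-14,0,0,0,-1],[-287,-84,-14,0,0,0,-1],[-287,-84,-14,0,0,0,-1],[-287,-84,20,0,0,0,-1],[-287,-84,40,0,0,0,-1],[-287,-84,40,0,0,0,-1],[-287,-84,40,0,0,0,-1]]'; python3 go.py 436.4 259.5 52 -20.5; python3 -c "
from h import *
c=snap('scene','s7',4,(270,80,410,220))"
```

```text
t: 13.28
ee_pos: [0.4384, 0.2598, 0.0669]
tool_rot: [-3.09, 0.56, -0.002]
contact_force: [0.0, 0.7, -1.3]
grip_width: 0.0522
t 13.28 pos [438.4 259.8  66.9] yaw -20.5 tilt 0.08 w 52.2 F [ 0.   0.7 -1.3] q [ 0.85  0.4  -0.5   0.   -0.67  0.36]
shift [-1.8  1.  14.9] turn [-0.001 -0.001 -0.001] dyaw 0.0 dist 15.0
```

View pics/s7.png

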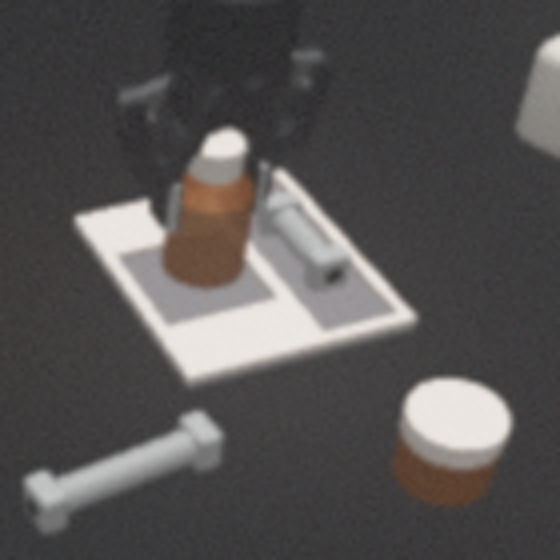

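```bash
python3 -m handwheel '[[-1,0,6,0,0,0,-1],[-1,0,11,0,0,0,-1],[-1,0,14,0,0,0,-1],[-1,0,15,0,0,0,-1],[-1,0,15,0,0,0,-1]]'; python3 go.py 436.4 259.5 52 -20.5
```

```text
t: 13.95
ee_pos: [0.4363, 0.26, 0.0522]
tool_rot: [3.091, -0.558, -0.0]
contact_force: [-2.1, -0.6, 5.1]
grip_width: 0.0522
t 13.95 pos [436.3 260.   52.2] yaw -20.5 tilt 0.03 w 52.2 F [-2.1 -0.6  5.1] q [ 0.86  0.42 -0.51  0.   -0.63  0.36]
shift [0.3 0.5 0.2] turn [ 0.    -0.     0.001] dyaw -0.0 dist 1.0
```

In contact at the expected height (52 mm). Release and go straight up.

```bash
python3 -m handwheel '[[0,0,0,0,0,0,0.6],[0,0,0,0,0,0,0.8],[0,0,0,0,0,0,1],[0,0,0,0,0,0,1],[0,0,-20,0,0,0,1],[0,0,-60,0,0,0,1],[0,0,-100,0,0,0,1],[0,0,-100,0,0,0,1]]'; python3 go.py 536.3 92.3 130 77.3;  python3 -c "
from h import *
c=snap('scene','s8',4,(270,80,410,220))"
```

```text
t: 14.95
ee_pos: [0.438, 0.2616, 0.1546]
tool_rot: [-3.085, 0.557, -0.007]
contact_force: [0.4, -0.3, -1.0]
grip_width: 0.0856
t 14.95 pos [438.  261.6 154.6] yaw -20.5 tilt 0.45 w 85.6 F [ 0.4 -0.3 -1. ] q [ 0.86  0.28 -0.4   0.   -0.88  0.36]
shift [151.2 124.4  24.2] turn [-0.008  0.002  1.435] dyaw -82.2 dist 197.0
```

View pics/s8.png

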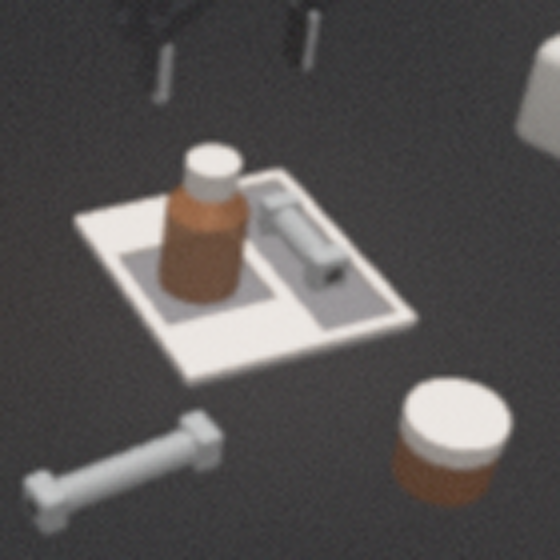

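Both items sit in tray_two. Next is the long column.

```bash
python3 -m handwheel '[[151,124,0,0,0,1.435,1],[151,124,0,0,0,1.435,1],[151,124,0,0,0,1.435,1],[151,124,0,0,0,1.435,1],[151,124,0,0,0,1.435,1],[151,124,0,0,0,1.435,1],[151,124,0,0,0,1.435,1],[151,124,0,0,0,1.435,1],[151,124,20,0,0,1.435,1],[151,124,60,0,0,1.435,1],[151,124,80,0,0,1.435,1],[151,124,80,0,0,1.435,1],[151,124,80,0,0,1.435,1],[151,124,80,0,0,1.435,1]]'; python3 go.py 536.3 92.3 20 77.3;  python3 -c "
from h import *
c=snap('scene','s9',4,(240,110,380,240))"
```

```text
t: 16.75
ee_pos: [0.535, 0.0913, 0.0722]
tool_rot: [-1.961, 2.452, -0.001]
contact_force: [0.4, 0.3, 0.4]
grip_width: 0.0855
t 16.75 pos [535.   91.3  72.2] yaw -102.7 tilt 0.1 w 85.5 F [0.4 0.3 0.4] q [ 0.47  0.44 -0.41  0.   -0.72 -0.69]
shift [-1.2 -0.9 52.2] turn [-0.001  0.001 -0.   ] dyaw 0.0 dist 52.0
```

View pics/s9.png

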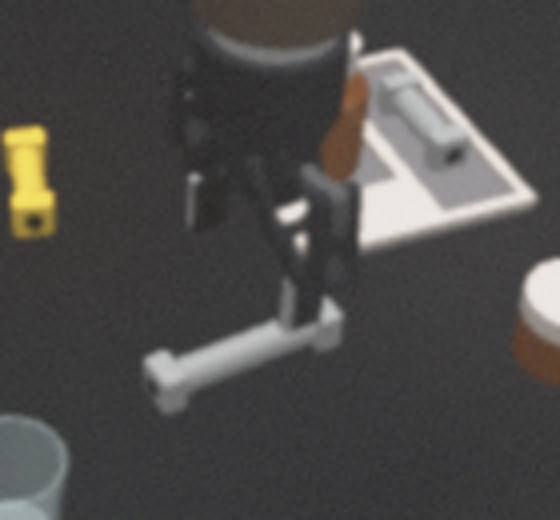

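```bash
python3 -m handwheel '[[-1,0,30,0,0,0,1],[-1,0,48,0,0,0,1],[-1,0,52,0,0,0,1],[-1,0,52,0,0,0,1],[-1,0,52,0,0,0,-1],[-1,0,52,0,0,0,-1],[-1,0,52,0,0,0,-1],[-1,0,52,0,0,0,-1],[-1,0,52,0,0,0,-1],[-1,0,52,0,0,0,-1],[-1,0,52,0,0,0,-1]]'; python3 go.py 536.3 92.3 20 77.3
```

```text
t: 18.18
ee_pos: [0.5353, 0.0922, 0.02]
tool_rot: [-1.961, 2.452, -0.001]
contact_force: [-0.9, 0.2, 6.0]
grip_width: 0.0177
t 18.18 pos [535.3  92.2  20. ] yaw -102.7 tilt 0.09 w 17.7 F [-0.9  0.2  6. ] q [ 0.47  0.52 -0.45  0.   -0.6  -0.69]
shift [-0.3 -0.9  0. ] turn [-0.001  0.001  0.   ] dyaw -0.0 dist 1.0
```

```bash
python3 -m handwheel '[[0,0,-20,0,0,0,-1],[0,0,-70,0,0,0,-1],[0,0,-120,0,0,0,-1],[0,0,-120,0,0,0,-1],[0,0,-120,0,0,0,-1]]'; python3 go.py 451 -263.8 140 -3.9;  python3 -c "
from h import *
c=snap('scene','s10',4,(240,110,380,240))"
```

```text
t: 18.8
ee_pos: [0.5332, 0.0916, 0.1379]
tool_rot: [1.959, -2.453, -0.003]
contact_force: [-0.3, -0.8, -3.5]
grip_width: 0.0172
t 18.8 pos [533.2  91.6 137.9] yaw -102.8 tilt 0.19 w 17.2 F [-0.3 -0.8 -3.5] q [ 0.47  0.35 -0.34 -0.   -0.88 -0.69]
shift [364.8   1.6  -1.7] turn [ 0.002 -0.003  1.416] dyaw -81.1 dist 365.0
```

View pics/s10.png

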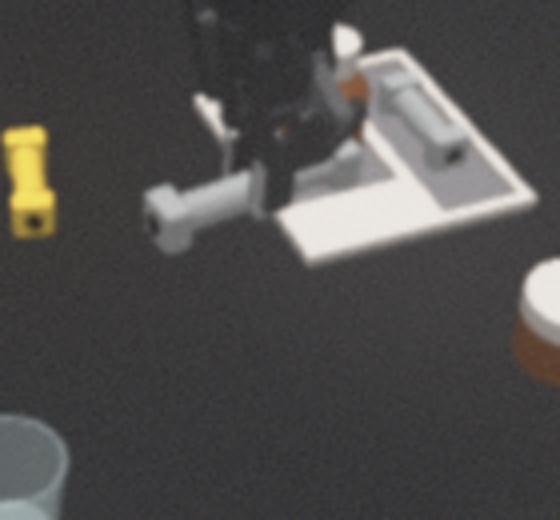

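```bash
python3 -m handwheel '[[30,0,0,0,0,0.1,-1],[75,0,0,0,0,0.25,-1],[120,0,0,0,0,0.42,-1],[165,0,0,0,0,0.59,-1],[210,1,0,0,0,0.76,-1],[255,1,0,0,0,0.93,-1],[295,2,0,0,0,1.1,-1],[330,2,0,0,0,1.27,-1],[350,2,0,0,0,1.38,-1],[365,2,0,0,0,1.416,-1],[365,2,0,0,0,1.416,-1],[365,2,30,0,0,1.416,-1],[365,2,70,0,0,1.416,-1],[365,2,90,0,0,1.416,-1],[365,2,90,0,0,1.416,-1],[365,2,90,0,0,1.416,-1]]'; python3 go.py 451 -263.8 24 -3.9;  python3 -c "
from h import *
c=snap('scene','s11',4,(60,210,200,340));c=snap('top','t11',4,(300,130,440,260))"
```

```text
t: 20.85
ee_pos: [0.4533, -0.2634, 0.05]
tool_rot: [0.103, 3.139, -0.001]
contact_force: [0.6, 0.1, -2.5]
grip_width: 0.0174
t 20.85 pos [ 453.3 -263.4   50. ] yaw 176.2 tilt 0.08 w 17.4 F [ 0.6  0.1 -2.5] q [-0.22  0.45 -0.48  0.   -0.65 -1.42]
shift [ 2.3 -0.5 26. ] turn [-0.     0.001  0.002] dyaw -0.1 dist 26.0
```

View pics/s11.png

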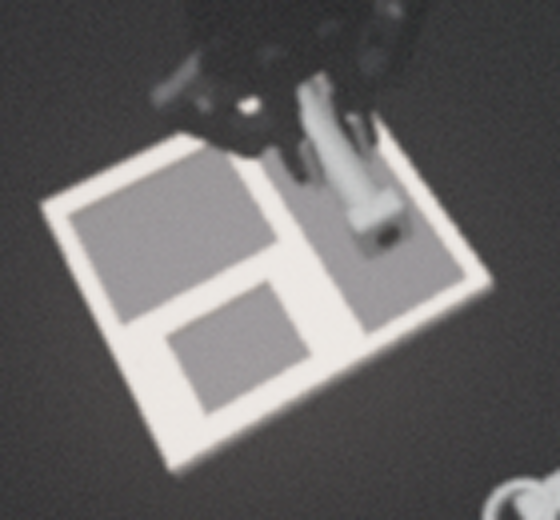

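View pics/t11.png

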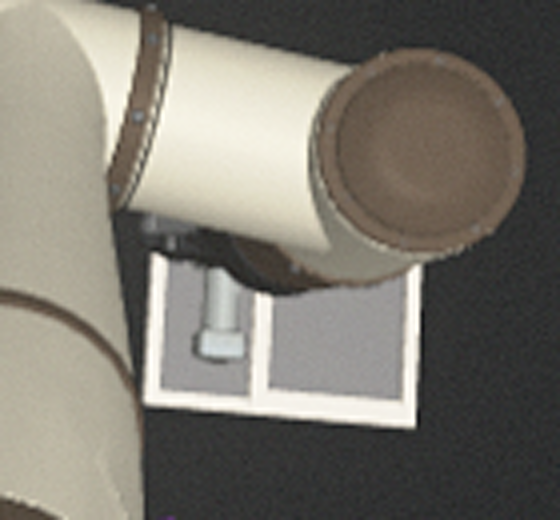

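The column sits over the long pocket: in the crop its end is 14 px right of the pocket centreline, which matches about 13 px of parallax. Lowering.

```bash
python3 -m handwheel '[[2,0,12,0,0,0,-1],[2,0,20,0,0,0,-1],[2,0,25,0,0,0,-1],[2,0,26,0,0,0,-1],[2,0,26,0,0,0,-1]]'; python3 go.py 451 -263.8 24 -3.9
```

```text
t: 21.58
ee_pos: [0.4499, -0.2634, 0.024]
tool_rot: [-0.105, -3.139, -0.0]
contact_force: [-3.4, 1.6, 5.4]
grip_width: 0.0176
t 21.57 pos [ 449.9 -263.4   24. ] yaw 176.2 tilt 0.07 w 17.6 F [-3.4  1.6  5.4] q [-0.22  0.49 -0.5   0.   -0.58 -1.42]
shift [-1.1 -0.4  0. ] turn [ 0.    -0.001  0.001] dyaw -0.1 dist 1.0
```

```bash
python3 -m handwheel '[[0,0,0,0,0,0,-0.3],[0,0,-1,0,0,0,-0.2],[0,0,-1,0,0,0,-0.2],[0,0,-1,0,0,0,-0.2],[0,0,-40,0,0,0,0],[0,0,-100,0,0,0,1],[0,0,-140,0,0,0,1],[0,0,-140,0,0,0,1]]'; python3 go.py 649.7 238.3 160;  python3 -c "
from h import *
c=snap('scene','s12',4,(60,210,200,340))"
```

```text
t: 22.58
ee_pos: [0.4525, -0.2641, 0.1671]
tool_rot: [0.105, 3.131, -0.003]
contact_force: [-0.1, -0.5, -0.0]
grip_width: 0.0855
t 22.57 pos [ 452.5 -264.1  167.1] yaw 176.2 tilt 0.5 w 85.5 F [-0.1 -0.5 -0. ] q [-0.22  0.28 -0.36  0.   -0.92 -1.42]
shift [-163.2  514.5    7.4] turn [-0.002  0.008 -0.   ] dyaw 0.0 dist 540.0
```

View pics/s12.png

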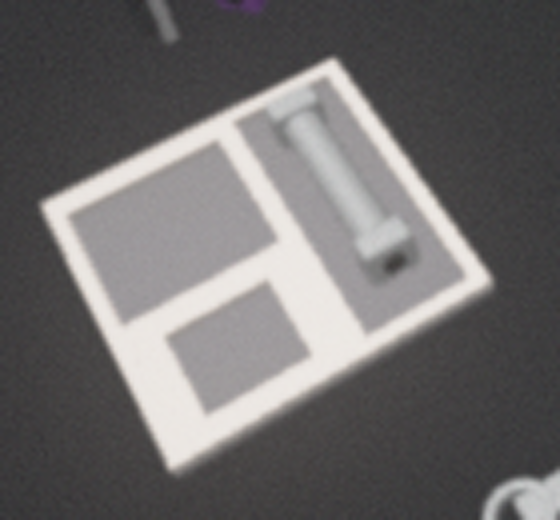

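```bash
python3 -m handwheel '[[-163,514,7,0,0,0,1],[-163,514,7,0,0,0,1],[-163,514,7,0,0,0,1],[-163,514,7,0,0,0,1],[-163,514,7,0,0,0,1],[-163,514,7,0,0,0,1],[-163,514,7,0,0,0,1],[-163,514,7,0,0,0,1],[-163,514,7,0,0,0,1],[-163,514,7,0,0,0,1],[-163,514,7,0,0,0,1],[-163,514,7,0,0,0,1],[-163,514,60,0,0,0,1],[-163,514,100,0,0,0,1],[-163,514,100,0,0,0,1],[-163,514,100,0,0,0,1]]'; python3 go.py 649.7 238.3 35;  python3 -c "
from h import *
c=snap('scene','s13',4,(320,110,450,230));print(proj(c,[.6497,.2383,.07]))"
```

```text
t: 24.62
ee_pos: [0.6488, 0.2383, 0.0654]
tool_rot: [0.106, 3.137, 0.002]
contact_force: [0.2, 0.1, 0.7]
grip_width: 0.0851
t 24.62 pos [648.8 238.3  65.4] yaw 176.1 tilt 0.18 w 85.1 F [0.2 0.1 0.7] q [ 0.59  0.65 -0.02  0.   -0.9  -2.22]
shift [-0.8  0.  30.4] turn [0.001 0.003 0.   ] dyaw 0.0 dist 30.0
[385.99276351 175.99524926]
```

View pics/s13.png

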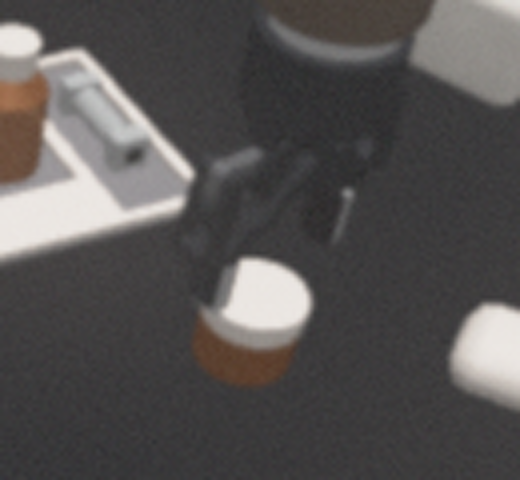

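```bash
python3 -c "
from h import *
c=snap('top','t13',5,(90,60,200,160));print(proj(c,[.6497,.2383,.07]))
s=read_camera('scene')
import numpy as np
a=np.radians(176.1);y=np.array([np.sin(a),-np.cos(a)])
for k in(-.0425,.0425):
  p=[.6488+k*y[0],.2383+k*y[1],.066]; print(proj(s,p),(proj(s,p)-[320,110])*4)
"
```

```text
[140.96943189 103.40823182]
[372.19645114 185.13211333] [208.78580455 300.5284533 ]
[397.80049315 169.43738507] [311.20197259 237.74954028]
```

View pics/t13.png

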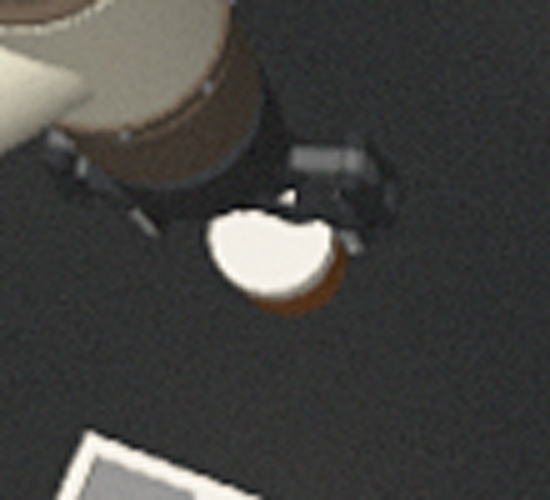

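The top crop shows the tips at columns ~157 and 340 and the lid from 207 to 332. After parallax the gripper is about 4 mm too far in +y, so I shift by −4 mm, then descend and grip.

```bash
python3 -m handwheel '[[-1,-4,0,0,0,0,1],[-1,-4,20,0,0,0,1],[-1,-4,31,0,0,0,1],[-1,-4,31,0,0,0,1],[-1,-4,31,0,0,0,-1],[-1,-4,31,0,0,0,-1],[-1,-4,31,0,0,0,-1],[-1,-4,31,0,0,0,-1],[-1,-4,31,0,0,0,-1]]'; python3 go.py 411.7 -339 150 -3.9;python3 -c "
from h import *
c=snap('scene','s14',4,(320,110,450,230))"
```

```text
t: 25.9
ee_pos: [0.6491, 0.2349, 0.0335]
tool_rot: [0.105, 3.138, 0.002]
contact_force: [-0.3, 1.5, 5.0]
grip_width: 0.056
t 25.9 pos [649.1 234.9  33.5] yaw 176.2 tilt 0.15 w 56.0 F [-0.3  1.5  5. ] q [ 0.58  0.68 -0.05  0.   -0.84 -2.22]
shift [ 198.3 -588.3 -117.7] turn [0.001 0.002 0.001] dyaw -0.1 dist 632.0
```

View pics/s14.png

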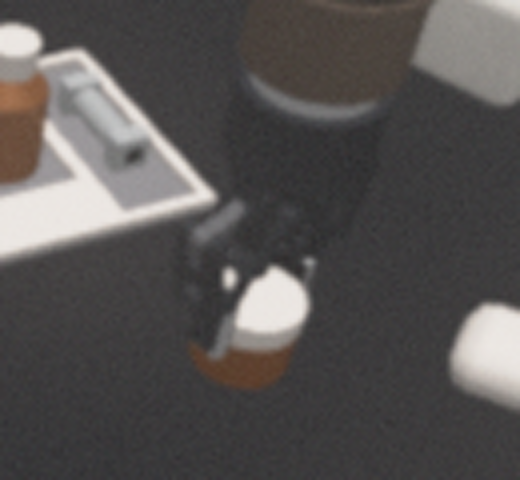

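```bash
python3 -m handwheel '[[0,0,-15,0,0,0,-1],[0,0,-60,0,0,0,-1],[0,0,-110,0,0,0,-1],[0,0,-118,0,0,0,-1],[0,0,-118,0,0,0,-1]]';python3 go.py 411.7 -339 150 -3.9; python3 -c "
from h import *
c=snap('scene','s15',4,(320,110,450,230))"
```

```text
t: 26.58
ee_pos: [0.6476, 0.2341, 0.1502]
tool_rot: [-0.107, -3.139, -0.0]
contact_force: [-0.3, -0.3, -2.3]
grip_width: 0.056
t 26.57 pos [647.6 234.1 150.2] yaw 176.1 tilt 0.07 w 56.0 F [-0.3 -0.3 -2.3] q [ 0.58  0.56  0.06 -0.   -1.07 -2.22]
shift [ 1.965e+02 -5.877e+02  3.000e-01] turn [ 0.    -0.001  0.   ] dyaw -0.0 dist 620.0
```

View pics/s15.png

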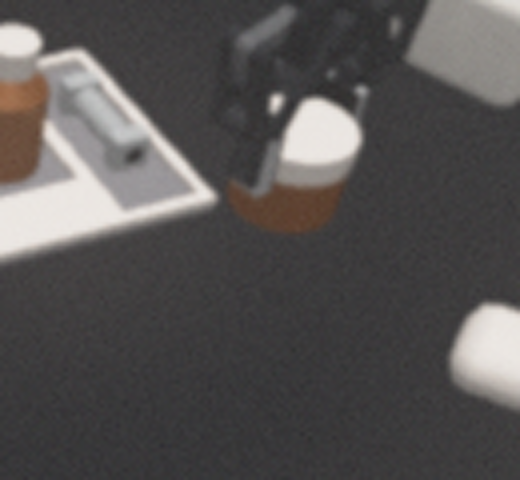

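```bash
python3 -m handwheel '[[10,-30,0,0,0,0,-1],[25,-75,0,0,0,0,-1],[42,-125,0,0,0,0,-1],[59,-175,0,0,0,0,-1],[76,-225,0,0,0,0,-1],[93,-275,0,0,0,0,-1],[110,-325,0,0,0,0,-1],[127,-375,0,0,0,0,-1],[144,-425,0,0,0,0,-1],[160,-475,0,0,0,0,-1],[175,-520,0,0,0,0,-1],[187,-560,0,0,0,0,-1],[194,-580,0,0,0,0,-1],[196,-588,0,0,0,0,-1],[196,-588,0,0,0,0,-1],[196,-588,30,0,0,0,-1],[196,-588,70,0,0,0,-1],[196,-588,85,0,0,0,-1],[196,-588,85,0,0,0,-1],[196,-588,85,0,0,0,-1]]';python3 go.py 411.7 -339 38 -3.9; python3 -c "
from h import *
c=snap('scene','s16',4,(60,190,200,340));c=snap('top','t16',4,(300,130,440,260))"
```

```text
t: 29.12
ee_pos: [0.4145, -0.3394, 0.0666]
tool_rot: [0.104, 3.137, -0.002]
contact_force: [0.7, 0.5, -1.3]
grip_width: 0.0565
t 29.12 pos [ 414.5 -339.4   66.6] yaw 176.2 tilt 0.16 w 56.5 F [ 0.7  0.5 -1.3] q [-0.38  0.44 -0.43  0.   -0.7  -1.25]
shift [ 2.9  0.3 28.6] turn [-0.001  0.002  0.002] dyaw -0.1 dist 29.0
```

View pics/s16.png

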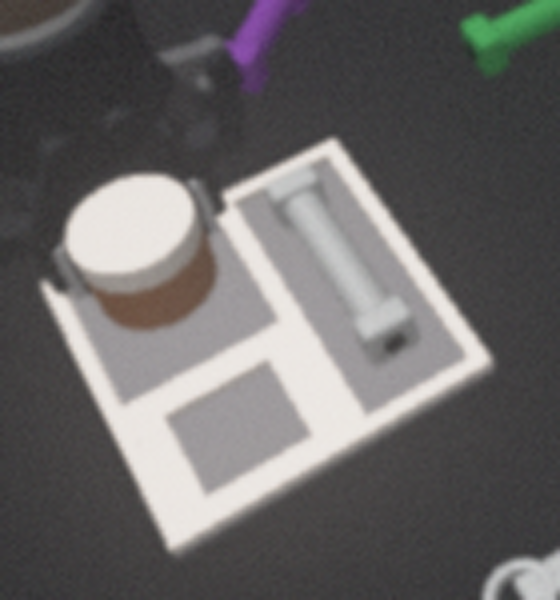

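View pics/t16.png

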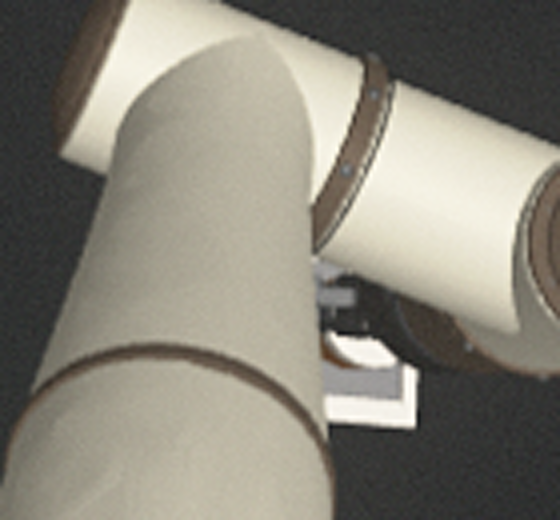

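```bash
python3 -c "
from h import *
c=read_camera('scene'); print(cast(c,92.5,247,.078)*1000,cast(c,60+130/4,190+222/4,.081)*1000)"
```

```text
[ 416.70494982 -338.49929856   78.        ] [ 416.18963188 -337.31307836   81.        ]
```

```bash
python3 -m handwheel '[[5,0,0,0,0,0,-1],[5,0,12,0,0,0,-1],[5,0,22,0,0,0,-1],[5,0,27,0,0,0,-1],[5,0,29,0,0,0,-1],[5,0,29,0,0,0,-1]]';python3 go.py 411.7 -339 38 -3.9
```

```text
t: 30.02
ee_pos: [0.4075, -0.3386, 0.0374]
tool_rot: [-0.105, -3.138, -0.001]
contact_force: [-4.6, 2.5, 11.0]
grip_width: 0.056
t 30.02 pos [ 407.5 -338.6   37.4] yaw 176.2 tilt 0.12 w 56.0 F [-4.6  2.5 11. ] q [-0.39  0.48 -0.47  0.   -0.63 -1.25]
shift [-4.2 -0.1 -0.6] turn [ 0.    -0.002  0.001] dyaw -0.1 dist 4.0
```

```bash
python3 -m handwheel '[[0,0,0,0,0,0,0.6],[0,0,0,0,0,0,0.8],[0,0,0,0,0,0,1],[0,0,0,0,0,0,1],[0,0,-20,0,0,0,1],[0,0,-60,0,0,0,1],[0,0,-110,0,0,0,1],[0,0,-110,0,0,0,1]]'; python3 go.py 672.1 -77.7 150;  python3 -c "
from h import *
c=snap('scene','s17',4,(60,190,200,340))"
```

```text
t: 31.02
ee_pos: [0.4107, -0.3401, 0.1505]
tool_rot: [0.104, 3.131, -0.007]
contact_force: [-0.0, -0.7, -0.6]
grip_width: 0.0851
t 31.02 pos [ 410.7 -340.1  150.5] yaw 176.2 tilt 0.55 w 85.1 F [-0.  -0.7 -0.6] q [-0.39  0.32 -0.36  0.   -0.89 -1.25]
shift [-243.4  279.1    1.6] turn [-0.004  0.009 -0.   ] dyaw 0.0 dist 370.0
```

View pics/s17.png

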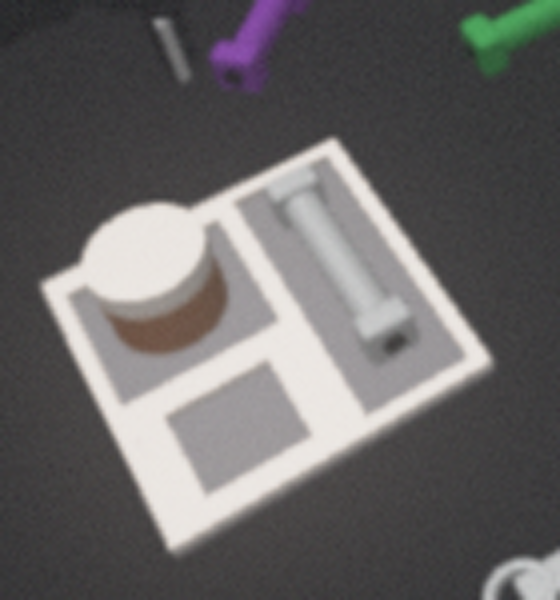

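```bash
python3 -m handwheel '[[-243,279,0,0,0,0,1],[-243,279,0,0,0,0,1],[-243,279,0,0,0,0,1],[-243,279,0,0,0,0,1],[-243,279,0,0,0,0,1],[-243,279,0,0,0,0,1],[-243,279,0,0,0,0,1],[-243,279,0,0,0,0,1],[-243,279,0,0,0,0,1],[-243,279,30,0,0,0,0.4],[-243,279,65,0,0,0,0.4],[-243,279,75,0,0,0,0.4],[-243,279,75,0,0,0,0.4],[-243,279,75,0,0,0,0.4]]'; python3 go.py 672.1 -77.7 26;  python3 -c "
from h import *
c=snap('scene','s18',4,(230,200,360,320));c=snap('top','t18',4,(220,60,350,180));print(proj(c,[.672,-.0777,.07]))"
```

```text
t: 32.83
ee_pos: [0.6704, -0.077, 0.0732]
tool_rot: [0.105, 3.137, 0.0]
contact_force: [0.8, -0.3, -1.2]
grip_width: 0.0601
t 32.83 pos [670.4 -77.   73.2] yaw 176.1 tilt 0.18 w 60.1 F [ 0.8 -0.3 -1.2] q [ 0.12  0.62 -0.06  0.   -0.89 -1.76]
shift [-1.5 -0.6 47.2] turn [0.    0.003 0.   ] dyaw 0.0 dist 47.0
[276.88024304  96.88371427]
```

View pics/s18.png

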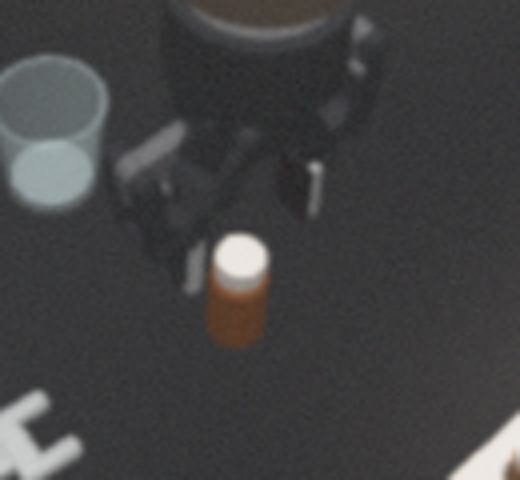

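View pics/t18.png

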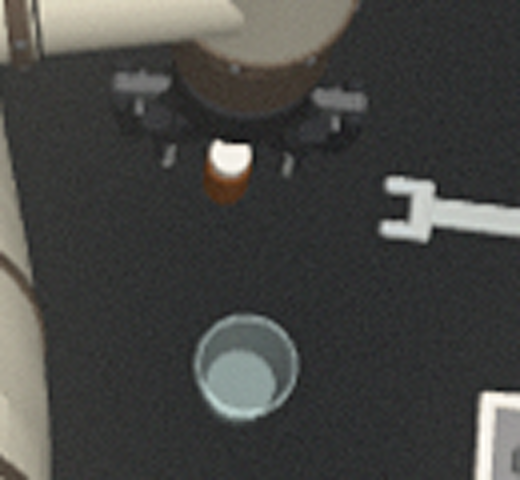

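The tips' midpoint in the top crop is at about (228,160) and the cap is at (230,157), so they are aligned.

```bash
python3 -m handwheel '[[-1,-1,20,0,0,0,0.4],[-1,-1,40,0,0,0,0.4],[-1,-1,47,0,0,0,0.4],[-1,-1,47,0,0,0,0.4],[-1,-1,47,0,0,0,-1],[-1,-1,47,0,0,0,-1],[-1,-1,47,0,0,0,-1],[-1,-1,47,0,0,0,-1],[-1,-1,47,0,0,0,-1],[-1,-1,47,0,0,0,-1]]'; python3 go.py
```

```text
t: 34.17
ee_pos: [0.6711, -0.0777, 0.0254]
tool_rot: [0.105, 3.138, -0.0]
contact_force: [-0.6, -0.6, 5.1]
grip_width: 0.0266
t 34.17 pos [671.1 -77.7  25.4] yaw 176.2 tilt 0.11 w 26.6 F [-0.6 -0.6  5.1] q [ 0.12  0.67 -0.09  0.   -0.8  -1.76]
```

```bash
python3 -m handwheel '[[0,0,-15,0,0,0,-1],[0,0,-60,0,0,0,-1],[0,0,-110,0,0,0,-1],[0,0,-110,0,0,0,-1],[0,0,-110,0,0,0,-1]]';python3 go.py 494 -344 136 -3.9; python3 -c "
from h import *
c=snap('scene','s19',4,(230,180,360,320))"
```

```text
t: 34.8
ee_pos: [0.6695, -0.0778, 0.1341]
tool_rot: [-0.106, -3.139, -0.001]
contact_force: [-0.6, -1.0, -0.3]
grip_width: 0.0261
t 34.8 pos [669.5 -77.8 134.1] yaw 176.1 tilt 0.08 w 26.1 F [-0.6 -1.  -0.3] q [ 0.12  0.55 -0.   -0.   -1.01 -1.76]
shift [ 157.1 -277.5   -1.9] turn [ 0.001 -0.001  0.   ] dyaw -0.0 dist 319.0
```

View pics/s19.png

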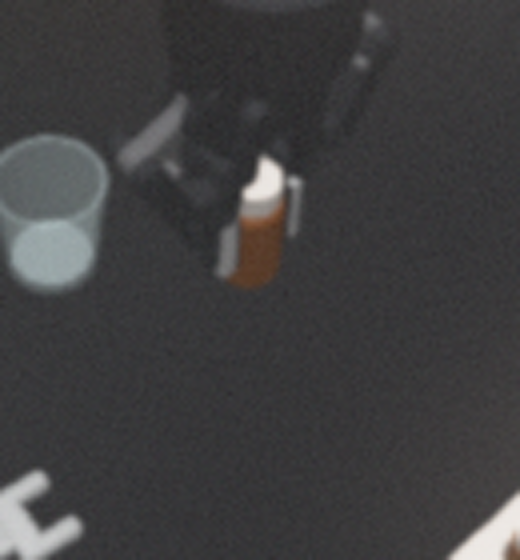

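```bash
python3 -m handwheel '[[15,-26,0,0,0,0,-1],[37,-66,0,0,0,0,-1],[61,-108,0,0,0,0,-1],[85,-150,0,0,0,0,-1],[109,-192,0,0,0,0,-1],[131,-230,0,0,0,0,-1],[148,-260,0,0,0,0,-1],[157,-277,0,0,0,0,-1],[157,-277,0,0,0,0,-1],[157,-277,30,0,0,0,-1],[157,-277,65,0,0,0,-1],[157,-277,80,0,0,0,-1],[157,-277,80,0,0,0,-1],[157,-277,80,0,0,0,-1]]';python3 go.py 494 -344 29.5 -3.9; python3 -c "
from h import *
c=snap('scene','s20',4,(60,190,200,340));c=snap('top','t20',4,(300,130,440,260))"
```

```text
t: 36.6
ee_pos: [0.4963, -0.3438, 0.0555]
tool_rot: [0.104, 3.138, -0.002]
contact_force: [-0.1, 0.2, -0.3]
grip_width: 0.026
t 36.6 pos [ 496.3 -343.8   55.5] yaw 176.2 tilt 0.14 w 26.0 F [-0.1  0.2 -0.3] q [-0.34  0.54 -0.27  0.   -0.76 -1.3 ]
shift [ 2.3 -0.3 26. ] turn [-0.001  0.002  0.002] dyaw -0.1 dist 26.0
```

View pics/s20.png

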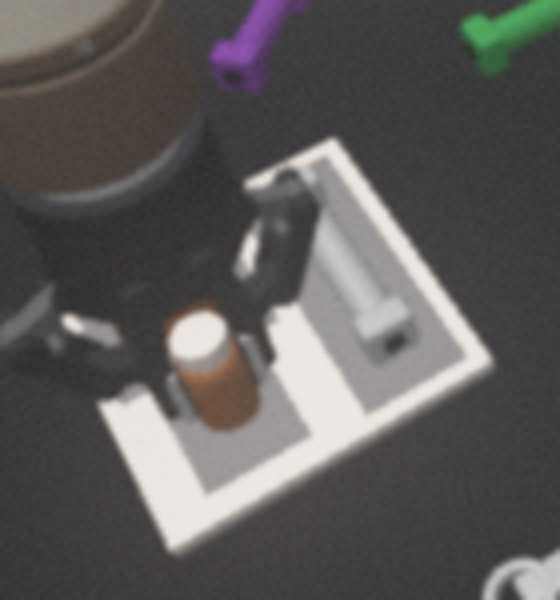

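View pics/t20.png

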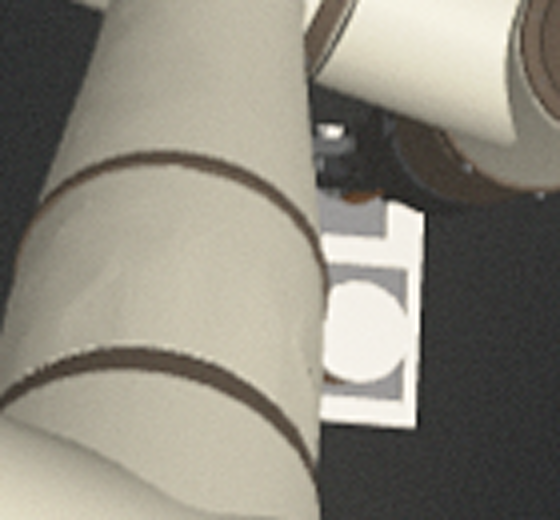

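```bash
python3 -c "
from h import *
c=read_camera('scene'); print(cast(c,109.75,274.25,.087)*1000)"; python3 go.py 494 -344 29.5 -3.9
```

```text
[ 500.45003056 -341.60596673   87.        ]
t 36.75 pos [ 495.9 -343.9   55.6] yaw 176.2 tilt 0.15 w 26.2 F [-0.2  0.6 -0.3] q [-0.34  0.54 -0.27  0.   -0.76 -1.3 ]
shift [ 1.9 -0.2 26.1] turn [-0.001  0.002  0.001] dyaw -0.1 dist 26.0
```

```bash
python3 -m handwheel '[[4,0,0,0,0,0,-1],[4,0,12,0,0,0,-1],[4,0,20,0,0,0,-1],[4,0,25,0,0,0,-1],[4,0,27,0,0,0,-1],[4,0,27,0,0,0,-1]]';python3 go.py 494 -344 29.5 -3.9;python3 -c "
from h import *
c=snap('scene','s21',4,(60,190,200,340))"
```

```text
t: 37.5
ee_pos: [0.4906, -0.3432, 0.0293]
tool_rot: [-0.104, -3.138, 0.0]
contact_force: [-4.3, 4.6, 14.6]
grip_width: 0.0262
t 37.5 pos [ 490.6 -343.2   29.3] yaw 176.2 tilt 0.1 w 26.2 F [-4.3  4.6 14.6] q [-0.34  0.57 -0.3   0.   -0.7  -1.3 ]
shift [-3.5 -0.6 -0.2] turn [-0.    -0.002  0.002] dyaw -0.1 dist 4.0
```

View pics/s21.png

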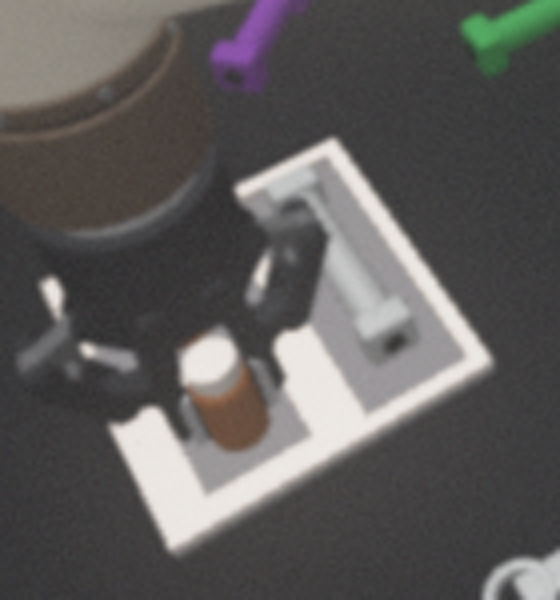

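```bash
python3 -m handwheel '[[0,0,-1,0,0,0,-0.1],[0,0,-1,0,0,0,0.2],[0,0,-1,0,0,0,0.2],[0,0,-1,0,0,0,0.2],[0,0,-20,0,0,0,0.2],[0,0,-60,0,0,0,0.2],[0,0,-120,0,0,0,0.5],[0,0,-170,0,0,0,1],[0,0,-200,0,0,0,1],[0,0,-200,0,0,0,1]]'; python3 go.py 280 500 240
```

```text
t: 38.8
ee_pos: [0.4923, -0.344, 0.2304]
tool_rot: [0.105, 3.134, -0.004]
contact_force: [0.5, 0.2, 0.4]
grip_width: 0.0854
t 38.8 pos [ 492.3 -344.   230.4] yaw 176.2 tilt 0.37 w 85.4 F [0.5 0.2 0.4] q [-0.34  0.35 -0.08  0.   -1.13 -1.3 ]
shift [268.3 827.8 -13.1] turn [-0.002  0.006 -0.   ] dyaw 0.0 dist 870.0
```

```bash
python3 -m handwheel '[[0,440,-10,0,0,0,1],[0,440,-10,0,0,0,1],[0,440,-10,0,0,0,1],[0,440,-10,0,0,0,1],[0,440,-10,0,0,0,1],[0,440,-10,0,0,0,1],[0,440,-10,0,0,0,1],[0,440,-10,0,0,0,1],[300,880,-10,0,0,0,1],[300,880,-10,0,0,0,1],[300,880,-10,0,0,0,1],[300,880,-10,0,0,0,1],[300,880,-10,0,0,0,1],[300,880,-10,0,0,0,1],[300,880,-10,0,0,0,1],[300,880,-10,0,0,0,1],[300,880,-10,0,0,0,1],[300,880,-10,0,0,0,1],[300,880,-10,0,0,0,1],[300,880,-10,0,0,0,1]]'; python3 go.py;python3 -c "
from h import *
c=snap('scene','s22');c=snap('top','t22')"
```

```text
t: 41.3
ee_pos: [0.2518, 0.5535, 0.2372]
tool_rot: [-0.108, -3.14, 0.001]
contact_force: [-0.5, -0.3, -0.6]
grip_width: 0.0854
t 41.3 pos [251.8 553.5 237.2] yaw 176.1 tilt 0.04 w 85.4 F [-0.5 -0.3 -0.6] q [ 1.41  0.36 -0.05 -0.   -1.16 -3.05]
```

View pics/s22.png

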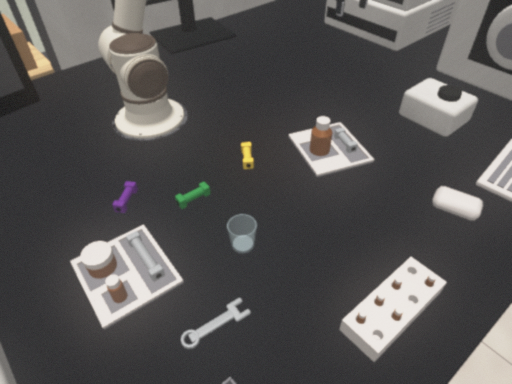

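View pics/t22.png

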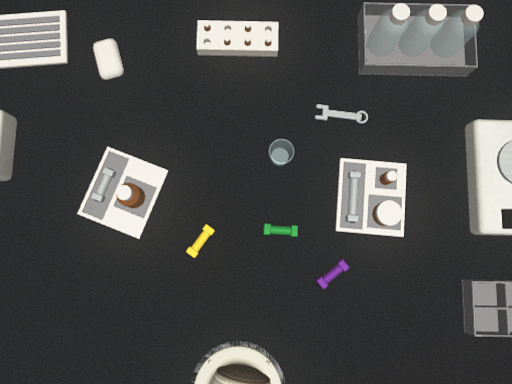

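```bash
python3 - <<'E'
from meas import *
c=read_camera("top");f=c["frame"]
a=cv2.resize(f[140:245,70:175],None,fx=3.7,fy=3.7,interpolation=2);b=cv2.resize(f[145:250,320:425],None,fx=3.7,fy=3.7,interpolation=2)
cv2.imwrite("pics/fin.png",np.hstack([a,b]))
print("jar",blobs(c,(370,195,404,232),.052,205,45)[1],"pocket 414,-340.7"); print("vial",blobs(c,(382,165,400,185),.062,205,45)[1],"pocket 496,-346"); print("bottle",blobs(c,(115,180,135,208),.099,205,45)[1],"pocket 439,256.7")
for b in ((265,135,300,170),(310,98,375,130),(185,222,218,260),(262,220,302,240),(315,258,352,292)): print(blobs(c,b,.013,75,256)[:1])
E
python3 go.py
```

```text
jar [ 404.6 -340.4   52. ] pocket 414,-340.7
vial [ 498.9 -347.1   62. ] pocket 496,-346
bottle [440.2 261.   99. ] pocket 439,256.7
(array([280.9, 151.3]),)
(array([341.3, 114.3]),)
(array([200. , 240.8]),)
(array([280.3, 229.8]),)
(array([332.5, 273.6]),)
t 41.45 pos [251.6 554.1 237.6] yaw 176.1 tilt 0.02 w 85.0 F [-0.2 -0.8 -0.2] q [ 1.41  0.36 -0.05 -0.   -1.16 -3.05]
```

View pics/fin.png

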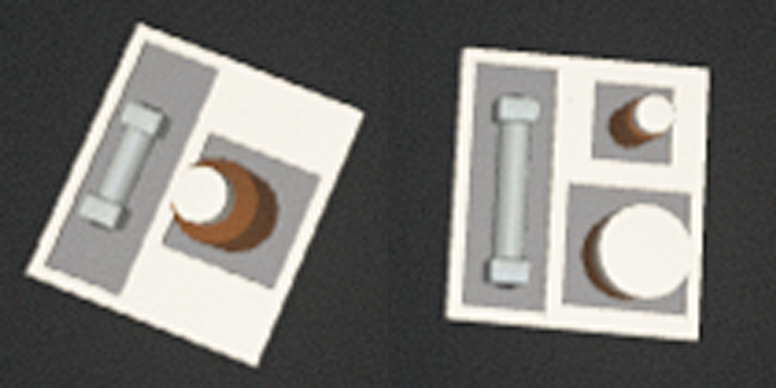

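All five parts are in their pockets. Corrected for parallax, the jar's base comes out within about 4 px of its pocket centre in the enlarged crop. The bystanders and look-alikes are within 1 px of where they started. Handing in.

```bash
python3 -c "
from rig import workorder
print(workorder.hand_in())"
```

```text
the job is handed in; nothing more can be done
None
```

Both kits are made up and the job is handed in at about 41 s of the 136 s allowed; the hand-in gives no verdict. I placed the parts in the order listed:
- **tray_two:** short steel column, then tall bottle.
- **tray_three:** long column, then wide jar, then small vial.

**What the last checks showed:**
- **Placement:** in the final pictures both columns lie flat in the long pockets, and the bottle, jar and vial stand upright in their square pockets. Each part was released at the height expected for a 4 mm pocket floor.
- **Bystanders:** the beaker, wrench and green, yellow and purple look-alikes are within about 1 px of where they started.
- **Robot:** the gripper is open and the arm is parked clear of everything. The contact forces I read stayed under about 17 N, though I only read them at the end of each move.

**Where checks disagreed:**
- **Cameras:** the two cameras differed by about 5 mm in x and y on the trays, so I used the mean. I also nudged the jar grasp (about 4 mm in y) and the jar and vial placings (5 and 4 mm in x) by eye. The pocket clearances are about 11–13 mm.
- **Jar position:** the last automatic reading for the jar was about 9 mm off its pocket centre because the white lid merged with the white tray. The enlarged picture, corrected for parallax, shows it centred.
- **Finger opening:** the readings were about 2 mm smaller than the parts' true sizes on every grasp.

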